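Lock the filter cartridge into the glue-bench fume extractor

TASK

Fit the filter cartridge that has the two side lugs into the round port on top of the fume extractor: lower it in with its lugs in the port's two slots, push it down against the spring, give it a quarter turn clockwise (seen from above) and let go, so that the spring lifts it into its seat and it stays locked and upright. Leave the smooth cartridge without lugs standing where it is.

Things in the scene. Friction and masses are not known exactly. Their poses are not given: they have to be found in the camera images.
- cartridge_grip (a point): Lugged cartridge, loose, upright: pale grey body 44 mm across (foot 36), 46 mm tall; on top a black bar 42 long (x), 14 thick (y), 38 tall. 84 in all, 0.12 kg. Two black lugs at +x and -x, in line with the bar, 68 mm over both, 10 wide, 6 thick, 18-24 mm above the foot. Point: on the axis in the bar, 68 mm above the foot, 16 below the bar's top; grasp here across the bar. z up.
- port (a point): Centre of the mouth of the fixed black collar (84 mm wide) on the pale grey extractor, 125 mm above the table, z up. Its metal ring, 10 mm deep, has a 52 mm hole and two slots at +x and -x, 48 degrees wide, out to 38 mm from the axis, for the lugs. Pushed in, the cartridge turns clockwise only, to a stop just past 90 degrees; at 90 +-10 (lugs along y) it can rise 6 mm into pockets in the ring.
- follower (a joint): Spring plate in the port, m pushed down: 0 free, 0.024 bottomed; 2.5 N at 0, plus 0.5 N per mm. It meets the foot 20 mm below the mouth: the cartridge's grip point is then 48 mm above the mouth, and 1 mm lower for each mm pushed. Lugs clear the ring's underside beyond 0.014 (grip point under 34 mm); turn at about 0.019 (29 mm). Locked and risen into its seat: 0.008 (40 mm).
- smooth_grip (a point): The other cartridge, loose, which does not fit: same colours, height and grip bar, but a smooth body 64 mm in diameter without lugs. This point lies in its grip bar, 68 mm above its foot. Leave it alone.
Mind the look-alikes: they are no part of the job. Leave any yellow look-alike of the part that bears cartridge_grip alone.

How it is judged:
By the outcome, as a careful person would: the job done as asked, in the order asked, and still so for the second after the job is handed in, with the robot touching nothing.
It also fails if it takes over 42 s, if anything falls off the work surface, if the arm or the gripper's body presses on something with over 40 N, if the wrist force passes 120 N, or if a joint passes its speed limit or range.

ROBOT

A 6-joint arm with a two-finger parallel gripper is mounted at the origin on the work surface. World frame = base frame: x ahead of the robot, y to its left, z up, the work surface at z = 0. Lengths are in m, angles in rad, forces in N, time in s.
With the tool pointing down it reaches from about 0.3 to 0.85 m from the base axis. Payload 5.4 kg.
Tool frame: the origin (TCP) lies between the finger pads; the fingertips stand bot.tips_ahead ahead of it and the grasp point (between the pads) lies 11 mm behind it (bot.tips_ahead is the distance from the TCP to the fingertips, in m); z points along the fingers, y is the line along which they close (so a half turn about z gives the same grasp; the last joint's range is limited). The gripper opens to 85 mm and grips with 20 to 120 N. Pads are 22 mm wide; open, the fingers measure 114 mm over their backs; the gripper's body (76 mm by 85 mm) begins 54 mm behind the grasp point. The pads swing forward as they close: fully open they stand 13 mm farther back than shut.
Start: joints at [1.093, 0.158, 1.597, -0, 1.386, -0.21], TCP at [0.152, 0.554, 0.239] pointing down, gripper open.
Joint ranges: [-2.91, 2.91], [-0.94, 2.29], [0.18, 2.7], [-1.29, 4.43], [0.17, 2.64], [-3, 3]. Speed limits (rad/s): [2.57, 2.57, 3.14, 3.14, 3.14, 3.14].

INTERFACE

Orientations are given as a unit quaternion [w, x, y, z].
In Python, from workcell import state, snapshot, camera_model, bot, look_for, silhouettes gives the robot as it stands.
- The arm moves only by the shell command python3 -m crank 'ROWS' [FORCE]. ROWS is JSON, a list of rows, each a list of 7 numbers: the shift along the tool's x, y, z in cm, then the turn, a rotation vector about the tool's x, y, z in degrees, then the finger opening in cm, from 0 to 8.54. In form: [[x, y, z, wx, wy, wz, gripper], ...]. A call has 1 to 12 rows; each row shifts and turns the commanded pose from where the row before left it, along the tool's axes as they then stand; what a row does not reach is not made up. A row lasts 1/10 s, in which the tool goes at most 50 mm and 8.59 degrees, less where a joint would pass 70% of its speed; a pose out of reach is approached as far as the arm can. A call is refused whole if a number of a shift passes 5 or a number of a turn 8.59, either way. A call with a gripper value outside its range is refused whole. The fingers move at their own pace and stop on an object; FORCE is the grip in N (left out, the last holds). Time passes only in rows, so rows that do not move let the fingers close. It gives the time, the measured TCP pose, the force, the opening and the grip force at its end, in the units of the state.
- state(): the state, without advancing time (a new reading comes with each control period).
- snapshot(name): name is "scene" or "top"; returns (picture, depth): 384x512x3 uint8, red, green, blue; 384x512 float32, m along the optical axis (not along the pixel's ray), 0 where there is no reading.
- camera_model(name): a dict with "K" (3x3 intrinsics, pixels), "rvec" (rotation vector, rad) and "tvec" (3), from world to camera coordinates, as OpenCV has them. Camera axes: x right, y down, z forward; pixel columns grow to the right and rows downward; lengths in m; the calibration is good to about 2 mm. A picture is of the moment at which its call begins. camera_model takes no time and is no camera call.
- bot.close_job(): hands the job in; it is judged then, once.
Trained networks look in the newest picture that a camera, given by its name, has taken for a name from the list of things; names that differ only in an ending like _2 or _b are one class to them, and where a whole thing is asked for, a point or a joint stands for the part that bears it (a point fixed in the world has none). Each returns a list of dicts, best first, with "score" (0 to 1); they miss things now and then, are a little off and sometimes report something else, mostly with a low value. They report only what shows in the picture. A call takes as long as a camera call. They do not tell look-alikes from the thing itself.
- look_for(camera, target): "at" ([x, y, z] in m, in world coordinates, good to about 4 mm: the middle of the surface that is visible of it).
- silhouettes(camera, target): "mask" (384x512 bool, what is visible of it).
The state is a dict: "clock": time; "qpos": joint angles; "joint_vel": joint speeds; "joint_efforts": joint torques, N m; "position": TCP position; "orientation": TCP orientation; "contact_force": force on the tool from outside, world axes, zero at the start; "moment": the same for the moment, N m; "gripper_width": finger opening in m; "grip_force": force on a finger pad.
Only numpy, scipy, OpenCV 4.12 (cv2) and the standard library are available. Lean on these libraries where they do the work, as an engineer would, in place of code of your own. Each camera call takes 0.05 s, during which the arm holds its last target. There are 200 camera calls.

## Working session

There is one attempt and no reset: what is moved stays moved. The work goes in short steps, Python scripts to look and compute and a shell command to move; the robot and the scene stay as the last step left them, time stands still between calls to the robot, and variables do not carry over. Pictures are saved under pics/ and viewed, at most 10 in all, crops included, and the job is handed in when it is done.

```bash
mkdir -p pics; cat > h.py <<'E'
import numpy as np, cv2
from scipy.spatial.transform import Rotation as R
from workcell import state, snapshot, camera_model, bot, look_for, silhouettes
def cam(n):
    m=camera_model(n);return np.array(m["K"]),cv2.Rodrigues(np.array(m["rvec"],float))[0],np.array(m["tvec"],float).reshape(3)
def cloud(n,d):
    K,Rm,t=cam(n);v,u=np.mgrid[:384,:512]
    p=np.stack([(u-K[0,2])/K[0,0]*d,(v-K[1,2])/K[1,1]*d,d],-1)
    return (p-t)@Rm
def proj(n,P):
    K,Rm,t=cam(n);c=Rm@np.array(P)+t;return (K@c/c[2])[:2]
def save(f,im): cv2.imwrite(f,im[:,:,::-1])
E
python3 - <<'E'
from h import *
ims=[]
for n in("scene","top"):
    im,d=snapshot(n);np.savez("/tmp/"+n,im=im,d=d)
    save("pics/%s0.png"%n,im)
    for t in("cartridge_grip","smooth_grip","port"):
        for r in look_for(n,t): print(n,t,round(r["score"],2),np.round(r["at"],3),proj(n,r["at"]).round())
s=state();print(s["clock"],s["position"],s["orientation"],bot.tips_ahead)
E
```

```text
scene cartridge_grip 0.89 [0.7   0.049 0.046] [245. 242.]
scene cartridge_grip 0.81 [ 0.616 -0.022  0.048] [242. 201.]
scene cartridge_grip 0.71 [ 0.618 -0.12   0.045] [212. 183.]
scene smooth_grip 0.97 [ 0.495 -0.196  0.048] [219. 139.]
scene port 0.82 [0.576 0.312 0.06 ] [367. 261.]
top cartridge_grip 0.88 [ 0.605 -0.027  0.048] [258. 174.]
top cartridge_grip 0.65 [0.683 0.044 0.044] [229. 143.]
top cartridge_grip 0.6 [ 0.606 -0.126  0.048] [299. 173.]
top smooth_grip 0.67 [ 0.476 -0.2    0.044] [331. 227.]
top port 0.73 [0.546 0.293 0.057] [124. 201.]
0.4 [0.15211248 0.55440592 0.2391498 ] [-5.09868339e-05  1.33514050e-01  9.91046909e-01 -1.38209299e-04] 0.008
```

View pics/scene0.png

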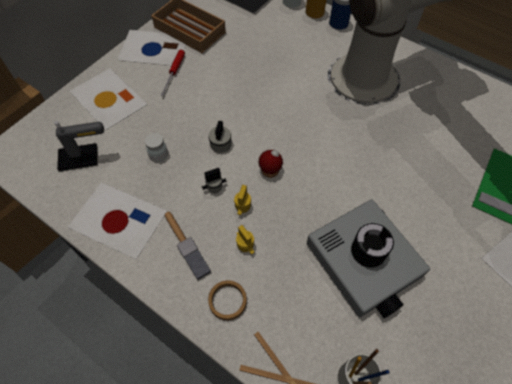

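View pics/top0.png

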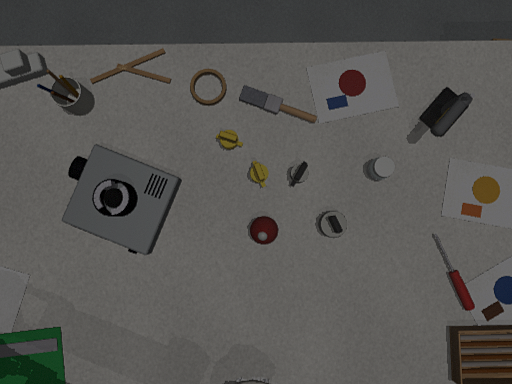

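The scene picture shows these candidates:
- two yellow look-alikes, at scene (245,240) and (243,200), top (229,139) and (259,173)
- the smooth cartridge, at scene (220,137), top (331,224)
- the grey cartridge with black lugs, at scene (213,181), top (299,173), which is my choice

The port is at scene (373,245), top (115,198). Next I'll take a close crop and measure.

```bash
python3 - <<'E'
from h import *
A=np.load("/tmp/scene.npz");B=np.load("/tmp/top.npz")
g=lambda im:np.clip(im.astype(float)*1.6,0,255).astype(np.uint8)
c=lambda im,u,v,w:cv2.resize(g(im[v-w:v+w,u-w:u+w]),(390,290*390//390+100),interpolation=cv2.INTER_CUBIC)
o=np.vstack([np.hstack([c(A['im'],213,183,30),c(A['im'],373,245,40)]),np.hstack([c(B['im'],299,173,30),c(B['im'],115,198,40)])])
o=cv2.resize(o,(600,600));save("pics/crop.png",o)
for n,D in(("scene",A),("top",B)):
    P=cloud(n,D['d'])
    # cartridge bar top points
    near=lambda x,y,r:(np.hypot(P[...,0]-x,P[...,1]-y)<r)&(D['d']>0)
    m=near(.612,-.123,.06)
    z=P[...,2];bt=m&(z>.074)&(z<.095);bd=m&(z>.036)&(z<.052);lg=m&(z>.015)&(z<.03)
    for k,q in(("bartop",bt),("bodytop",bd)):
        X=P[q]
        if len(X)>5:
            w,V=np.linalg.eigh(np.cov(X[:,:2].T));print(n,k,len(X),X.mean(0).round(4),"mid",((X.max(0)+X.min(0))/2).round(4),"ang",np.degrees(np.arctan2(V[1,1],V[0,1])).round(1),(np.sqrt(w*12)).round(4))
    m=near(.56,.3,.09)&(z>.117)&(z<.135);X=P[m];print(n,"collar",len(X),X.mean(0).round(4),X.min(0).round(4),X.max(0).round(4),((X.max(0)+X.min(0))/2).round(4))
    (cx,cy),r=cv2.minEnclosingCircle(X[:,:2].astype(np.float32));print(cx,cy,r)
E
```

```text
scene bartop 107 [ 0.6093 -0.1265  0.0829] mid [ 0.6074 -0.1272  0.0814] ang 150.1 [0.0156 0.0405]
scene bodytop 109 [ 0.6151 -0.118   0.0455] mid [ 0.6097 -0.1226  0.0445] ang 145.8 [0.0204 0.0407]
scene collar 615 [0.5527 0.3009 0.1248] [0.5083 0.2584 0.117 ] [0.593  0.3415 0.1309] [0.5506 0.3    0.124 ]
0.5509214401245117 0.30017799139022827 0.04311397299170494
top bartop 107 [ 0.606  -0.1257  0.0836] mid [ 0.6058 -0.1264  0.0823] ang 148.4 [0.0139 0.0418]
top bodytop 171 [ 0.6053 -0.125   0.0456] mid [ 0.6065 -0.1255  0.0445] ang 57.5 [0.0387 0.048 ]
top collar 623 [0.5496 0.3006 0.1244] [0.5088 0.2603 0.117 ] [0.5914 0.342  0.1314] [0.5501 0.3011 0.1242]
0.5502603650093079 0.30203545093536377 0.042453158646821976
```

View pics/crop.png

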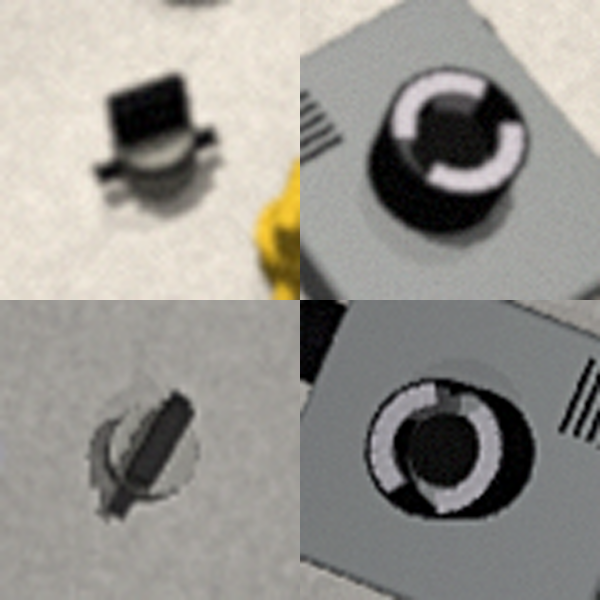

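The crop confirms the choice: a grey body with black lugs in line with the bar (scene 213,183). The port's white ring shows two dark gaps. I'll fit the slot angle next.

```bash
python3 - <<'E'
from h import *
c=np.array([.5505,.301]);a=np.radians(np.arange(0,360,2))
for n in("scene","top"):
    im=np.load("/tmp/%s.npz"%n)['im'].max(2).astype(np.float32)
    prof=0
    for r in(.029,.031,.033,.035):
        uv=np.array([proj(n,[c[0]+r*np.cos(t),c[1]+r*np.sin(t),.125]) for t in a],np.float32)
        prof=prof+cv2.remap(im,uv[:,0].copy(),uv[:,1].copy(),cv2.INTER_LINEAR).ravel()/4
    # white centroid for centre
    print(n,prof[::4].round().astype(int))
    th=(prof.max()+prof.min())/2;dk=np.where(prof<th)[0]*2
    print("dark",dk)
    # best slot angle via matching 48 deg windows
    f=[prof[(np.abs((np.degrees(a)-s+90)%180-90)<24)].mean() for s in range(0,180,2)]
    print("slot",2*int(np.argmin(f)))
    # ring centre: bright pixels projected on z=.125
    K,Rm,t=cam(n);v,u=np.mgrid[:384,:512]
    ray=np.stack([(u-K[0,2])/K[0,0],(v-K[1,2])/K[1,1],np.ones(u.shape)],-1)@Rm;o=-Rm.T@t
    P=o+ray*((.125-o[2])/ray[...,2])[...,None]
    m=(np.hypot(P[...,0]-c[0],P[...,1]-c[1])<.042)&(im>th*1.0)
    print("ring",cv2.minEnclosingCircle(P[m][:,:2].astype(np.float32)),m.sum())
s=state();Rt=R.from_quat(np.roll(s["orientation"],-1)).as_matrix();print(Rt.round(3),s["qpos"])
E
```

```text
scene [ 72 128 127 132 129 129 133 129 132 129 131 128 128 130 129 127 124  62
   7   4   4   2  36 115 128 129 130 130 131 129 130 129 131 131 130 130
 130 128 128 106  53  35  27  24  20]
dark [136 138 140 142 144 146 148 150 152 154 156 158 160 162 164 166 168 170
 172 174 176 178 318 320 322 324 326 328 330 332 334 336 338 340 342 344
 346 348 350 352 354 356 358]
slot 158
ring ((0.5480502247810364, 0.2999917268753052), 0.04133090004324913) 420
top [ 45 101 100  99  97  98 101  97  99  98  98  96  97 101  98 102  99  19
   2   2   7  22  57 105 100 102 103 101 104 100 103 101 100 101 100 102
 102 102 101 100  78  76  50  27  39]
dark [  0 134 136 138 140 142 144 146 148 150 152 154 156 158 160 162 164 166
 168 170 172 174 336 338 340 342 344 346 348 350 352 354 356 358]
slot 158
ring ((0.5497391819953918, 0.3035128116607666), 0.04005346819758415) 462
[[-0.964  0.265 -0.   ]
 [ 0.265  0.964 -0.   ]
 [ 0.    -0.    -1.   ]] [ 1.09291202e+00  1.58492560e-01  1.59719405e+00  2.83253343e-06
  1.38620066e+00 -2.10056953e-01]
```

Cartridge grip is at (0.6065, -0.126, 0.068) with the bar at 149°. The port is at (0.550, 0.301, 0.125) with slots at 158°. The measured heights agree with the description. Moving over the cartridge.

```bash
python3 -m crank '[[-3.64,-3.15,0,0,0,0,5],[-3.64,-3.15,0,0,0,0,5],[-3.64,-3.15,0,0,0,0,5],[-3.64,-3.15,0,0,0,0,5],[-3.64,-3.15,0,0,0,0,5],[-3.64,-3.15,0,0,0,0,5],[-3.64,-3.15,0,0,0,0,5],[-3.64,-3.15,0,0,0,0,5],[-3.64,-3.15,0,0,0,0,5],[-3.64,-3.15,0,0,0,0,5],[-3.64,-3.15,0,0,0,0,5],[-3.64,-3.15,0,0,0,0,5]]' 80
cat >> h.py <<'E'
def go(x,y,z,yaw):
    "remaining shift (cm, present tool axes) and turn to TCP x,y,z, tool-x at yaw deg"
    s=state();M=R.from_quat(np.roll(s["orientation"],-1)).as_matrix()
    c,n=np.cos(np.radians(yaw)),np.sin(np.radians(yaw))
    G=np.array([[c,n,0],[n,-c,0],[0,0,-1.]]);G=np.column_stack([[c,n,0],[n,-c,0],[0,0,-1]])
    print(round(s["clock"],2),"pos",np.round(s["position"],4),"yaw",np.degrees(np.arctan2(M[1,0],M[0,0])).round(1),"F",np.round(s["contact_force"],1),"w",round(s["gripper_width"],4),round(s["grip_force"],1),"| cm",(M.T@(np.array([x,y,z])-s["position"])*100).round(2),"deg",np.degrees(R.from_matrix(M.T@G).as_rotvec()).round(2))
E
python3 -c "
from h import *
go(.6065,-.126,.20,149)"
```

```text
clock: 1.6
position: [0.4742, 0.0725, 0.2396]
orientation: [0.0, 0.134, 0.991, 0.0]
contact_force: [1.1, 0.6, 0.9]
gripper_width: 0.05
grip_force: 0.0
1.6 pos [0.4742 0.0725 0.2396] yaw 164.6 F [1.1 0.6 0.9] w 0.05 0.0 | cm [-18.01 -15.63   3.97] deg [ 0.03  0.04 15.63]
```

```bash
python3 -m crank '[[-3.6,-3.13,0.5,0,0,0,5],[-3.6,-3.13,0.5,0,0,0,5],[-3.6,-3.13,0.5,0,0,0,5],[-3.6,-3.13,0.5,0,0,0,5],[-3.6,-3.13,0.5,0,0,0,5],[0,0,3,0,0,7.8,5],[0,0,3,0,0,7.8,5],[0,0,3,0,0,0,5],[0,0,0,0,0,0,5],[0,0,0,0,0,0,5]]'
python3 - <<'E'
from h import *
go(.6065,-.126,.058,149)
im,d=snapshot("scene");im2,d2=snapshot("top")
c=lambda im,u,v,w:cv2.resize(np.clip(im[v-w:v+w,u-w:u+w]*1.6,0,255).astype(np.uint8),(400,400),interpolation=cv2.INTER_CUBIC)
save("pics/c1.png",np.hstack([c(im,213,175,45),c(im2,299,173,45)]))
E
```

```text
clock: 2.6
position: [0.6055, -0.1241, 0.1246]
orientation: [-0.0, 0.267, 0.964, 0.0]
contact_force: [0.9, 0.0, 0.7]
gripper_width: 0.0499
grip_force: 0.0
2.6 pos [ 0.6055 -0.1241  0.1246] yaw 149.1 F [0.9 0.  0.7] w 0.0499 0.0 | cm [-0.19 -0.11  6.66] deg [-0.01 -0.04  0.08]
```

View pics/c1.png

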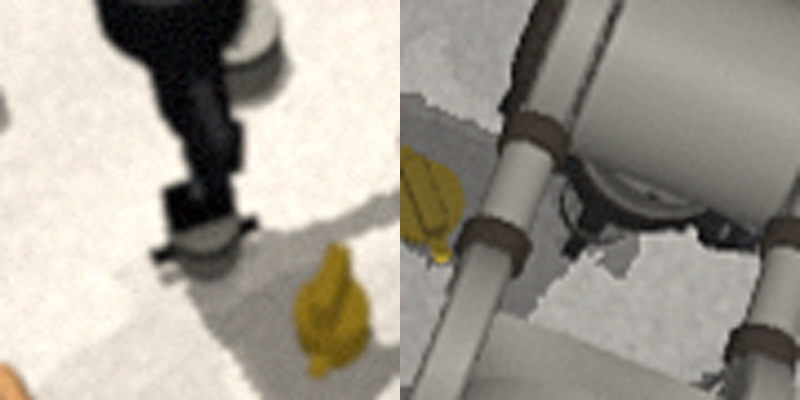

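The gripper is just above the bar (left crop, about 205,190), and the cartridge still stands upright. Descending and grasping.

```bash
python3 -m crank '[[-0.2,-0.1,2.2,0,0,0,5],[0,0,2.2,0,0,0,5],[0,0,2.2,0,0,0,5],[0,0,0,0,0,0,5],[0,0,0,0,0,0,3],[0,0,0,0,0,0,1],[0,0,0,0,0,0,0],[0,0,0,0,0,0,0],[0,0,0,0,0,0,0],[0,0,0,0,0,0,0]]' 80
python3 -c "
from h import *
go(.6065,-.126,.21,149)"
```

```text
clock: 3.7
position: [0.6086, -0.1268, 0.0609]
orientation: [0.002, 0.267, 0.964, -0.0]
contact_force: [0.2, 0.6, 7.1]
gripper_width: 0.0129
grip_force: 79.0
3.7 pos [ 0.6086 -0.1268  0.0609] yaw 149.1 F [0.2 0.6 7.1] w 0.0129 79.0 | cm [  0.15  -0.03 -14.91] deg [0.03 0.26 0.06]
```

```bash
python3 -m crank '[[0,0,-2,0,0,0,0],[0,0,-4,0,0,0,0],[0,0,-5,0,0,0,0],[0,0,-4.5,0,0,0,0],[0,0,0,0,0,0,0]]'
python3 -c "
from h import *
go(.550,.301,.215,158)"
```

```text
clock: 4.2
position: [0.6109, -0.1276, 0.2227]
orientation: [0.008, 0.267, 0.964, -0.001]
contact_force: [1.0, 0.7, -0.4]
gripper_width: 0.0131
grip_force: 78.1
4.2 pos [ 0.6109 -0.1276  0.2227] yaw 149.1 F [ 1.   0.7 -0.4] w 0.0131 78.1 | cm [27.26 33.64  0.42] deg [ 0.06  0.89 -8.93]
```

```bash
python3 -m crank '[[3.0,3.7,0,0,0,0,0],[3.0,3.7,0,0,0,0,0],[3.0,3.7,0,0,0,0,0],[3.0,3.7,0,0,0,0,0],[3.0,3.7,0,0,0,0,0],[3.0,3.7,0,0,0,0,0],[3.0,3.7,0,0,0,0,0],[3.0,3.7,0,0,0,0,0],[3.0,3.7,0,0,0,0,0],[0,0,0,0,0,-4.5,0],[0,0,0,0,0,-4.5,0],[0,0,0,0,0,0,0]]'
python3 -m crank '[[0,0,0,0,0,0,0],[0,0,0,0,0,0,0],[0,0,0,0,0,0,0]]'
python3 - <<'E'
from h import *
go(.550,.301,.205,158)
s=state();p=np.array(s["position"])
im,d=snapshot("scene");im2,d2=snapshot("top")
c=lambda im,u,v,w:cv2.resize(np.clip(im[v-w:v+w,u-w:u+w]*1.6,0,255).astype(np.uint8),(400,400),interpolation=cv2.INTER_CUBIC)
save("pics/c2.png",np.hstack([c(im,373,225,60),c(im2,115,198,60)]))
for n,D in(("scene",d),("top",d2)):
    for r in silhouettes(n,"cartridge_grip"):
        P=cloud(n,D)[r["mask"]&(D>0)]
        if abs(P.mean(0)[1]-.3)<.08: print(n,r["score"],len(P),P.mean(0).round(4),P.min(0).round(4),P.max(0).round(4))
E
```

```text
clock: 5.4
position: [0.5457, 0.2987, 0.2124]
orientation: [-0.001, 0.19, 0.982, -0.0]
contact_force: [0.9, 0.1, -0.3]
gripper_width: 0.0125
grip_force: 78.5
clock: 5.7
position: [0.5465, 0.298, 0.2132]
orientation: [-0.0, 0.191, 0.982, -0.0]
contact_force: [0.4, 0.1, -0.8]
gripper_width: 0.0129
grip_force: 78.5
5.7 pos [0.5465 0.298  0.2132] yaw 158.0 F [ 0.4  0.1 -0.8] w 0.0129 78.5 | cm [-0.22  0.41  0.82] deg [-0.01 -0.01 -0.02]
scene 0.87 341 [0.5613 0.2942 0.2   ] [0.5429 0.2753 0.1574] [0.5777 0.3166 0.2395]
top 0.49 147 [0.5492 0.2911 0.187 ] [0.5124 0.2766 0.1039] [0.5812 0.3297 0.2365]
```

View pics/c2.png

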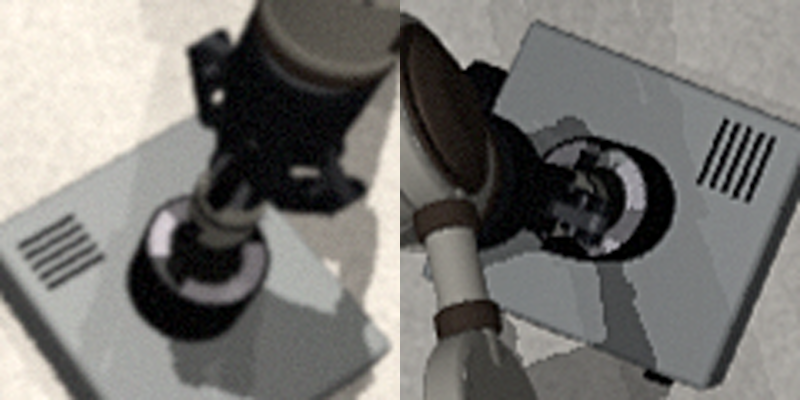

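The cartridge is held upright above the port, with the body at about (225,215) in the left crop. I'll fit its axis in the hand.

```bash
python3 - <<'E'
from h import *
from scipy.optimize import least_squares
im,d=snapshot("scene");p=np.array(state()["position"]);P=cloud("scene",d)
P=P[(d>0)&(np.hypot(P[...,0]-.5465,P[...,1]-.298)<.026)&(P[...,2]>.145)&(P[...,2]<.21)]
for z in np.arange(.145,.21,.005):
    Q=P[(P[:,2]>z)&(P[:,2]<z+.005)]
    if len(Q)>4: print(round(z,3),len(Q),np.hypot(*(Q[:,:2]-p[:2]).T).mean().round(4))
B=P[(P[:,2]>.178)&(P[:,2]<.196)]
f=least_squares(lambda c:np.hypot(B[:,0]-c[0],B[:,1]-c[1])-.022,p[:2],loss="soft_l1",f_scale=.002)
print("axis",f.x.round(4),"tcp",p.round(4),np.abs(f.fun).mean(),len(B))
E
```

```text
0.165 17 0.0193
0.17 22 0.0207
0.175 34 0.021
0.18 19 0.0201
0.185 18 0.02
0.19 33 0.0202
0.195 82 0.0181
0.2 24 0.0176
0.205 11 0.0185
axis [0.5441 0.2964] tcp [0.5465 0.2982 0.2133] 0.0008003087616918927 92
```

```bash
python3 -m crank '[[-0.33,0.51,0,0,0,0,0],[0,0,1,0,0,0,0],[0,0,1,0,0,0,0],[0,0,0.8,0,0,0,0],[0,0,0.7,0,0,0,0],[0,0,0.7,0,0,0,0],[0,0,0,0,0,0,0],[0,0,0,0,0,0,0]]' 100
python3 -c "
from h import *
go(.552,.3015,.147,158)"
```

```text
clock: 6.75
position: [0.5514, 0.3019, 0.1713]
orientation: [-0.0, 0.19, 0.982, -0.0]
contact_force: [-0.3, 0.5, -1.2]
gripper_width: 0.0131
grip_force: 100.5
6.75 pos [0.5514 0.3019 0.1713] yaw 158.1 F [-0.3  0.5 -1.2] w 0.0131 100.5 | cm [-0.07 -0.01  2.43] deg [-0.    0.    0.06]
```

No contact so far, so the foot is inside the hole. Pushing further.

```bash
python3 -m crank '[[0,0,0.4,0,0,0,0],[0,0,0.4,0,0,0,0],[0,0,0.4,0,0,0,0],[0,0,0,0,0,0,0],[0,0,0,0,0,0,0]]'
python3 -m crank '[[0,0,0.4,0,0,0,0],[0,0,0.4,0,0,0,0],[0,0,0.4,0,0,0,0],[0,0,0,0,0,0,0],[0,0,0,0,0,0,0]]'
python3 -c "
from h import *
go(.552,.3015,.147,158)"
```

```text
clock: 7.25
position: [0.552, 0.3021, 0.1602]
orientation: [0.001, 0.19, 0.982, 0.0]
contact_force: [0.1, -0.6, 3.0]
gripper_width: 0.0127
grip_force: 101.4
clock: 7.75
position: [0.5521, 0.3021, 0.1491]
orientation: [0.001, 0.19, 0.982, 0.0]
contact_force: [-1.9, -0.4, 9.7]
gripper_width: 0.0125
grip_force: 102.2
7.75 pos [0.5521 0.3021 0.1491] yaw 158.1 F [-1.9 -0.4  9.7] w 0.0125 102.2 | cm [-0.01 -0.06  0.21] deg [0.07 0.09 0.06]
```

Spring force and depth agree: the follower is about 17 mm down. Pushing 2 mm more and turning clockwise.

```bash
python3 -m crank '[[0,0,0.22,0,0,0,0],[0,0,0,0,0,0,0],[0,0,0,0,0,6,0],[0,0,0,0,0,6,0],[0,0,0,0,0,6,0],[0,0,0,0,0,6,0],[0,0,0,0,0,6,0],[0,0,0,0,0,6,0],[0,0,0,0,0,6,0],[0,0,0,0,0,0,0]]'
python3 -c "
from h import *
go(.552,.302,.147,68);print(state()['moment'])"
```

```text
clock: 8.75
position: [0.553, 0.3021, 0.1476]
orientation: [0.002, 0.53, 0.848, 0.001]
contact_force: [0.1, -1.2, 10.0]
gripper_width: 0.0125
grip_force: 102.3
8.75 pos [0.553  0.3021 0.1476] yaw 115.9 F [ 0.1 -1.2 10. ] w 0.0125 102.3 | cm [ 0.04 -0.09  0.06] deg [ 2.500e-01 -3.000e-02  4.793e+01]
[-0.3042051   0.12348637 -0.10061781]
```

```bash
python3 -m crank '[[0,0,0.05,0,0,6,0],[0,0,0,0,0,6,0],[0,0,0,0,0,6,0],[0,0,0,0,0,6,0],[0,0,0,0,0,6,0],[0,0,0,0,0,6,0],[0,0,0,0,0,6,0],[0,0,0,0,0,5,0],[0,0,0,0,0,0,0],[0,0,0,0,0,0,0]]'
python3 - <<'E'
from h import *
go(.552,.302,.147,68);print(state()['moment'])
im,d=snapshot("scene");im2,d2=snapshot("top")
c=lambda im,u,v,w:cv2.resize(np.clip(im[v-w:v+w,u-w:u+w]*1.6,0,255).astype(np.uint8),(400,400),interpolation=cv2.INTER_CUBIC)
save("pics/c3.png",np.hstack([c(im,373,225,50),c(im2,115,198,50)]))
E
```

```text
clock: 9.75
position: [0.5521, 0.3022, 0.1468]
orientation: [0.0, 0.824, 0.567, 0.001]
contact_force: [-2.7, -0.8, 10.1]
gripper_width: 0.0126
grip_force: 102.4
9.75 pos [0.5521 0.3022 0.1468] yaw 69.0 F [-2.7 -0.8 10.1] w 0.0126 102.4 | cm [-0.02 -0.   -0.02] deg [ 0.09 -0.08  1.04]
[-0.13100301  0.53281567 -0.12650724]
```

View pics/c3.png

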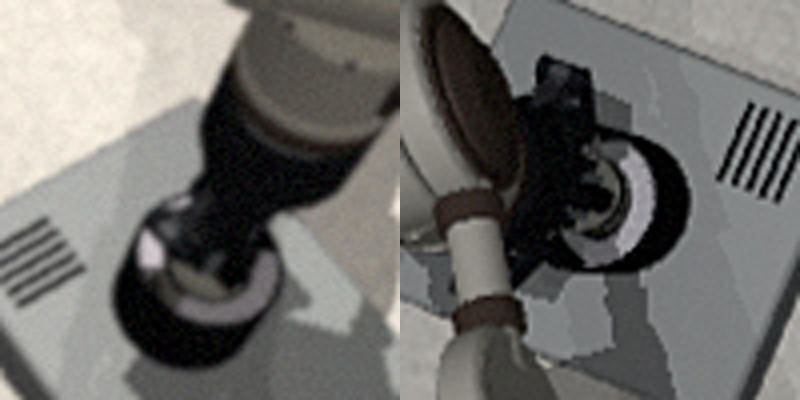

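The cartridge body is down in the ring and turned 89°. Next I'll let it rise to near its seat while guided, then check the force.

```bash
python3 -m crank '[[0,0,-0.3,0,0,0.5,0],[0,0,-0.3,0,0,0.5,0],[0,0,-0.3,0,0,0,0],[0,0,-0.2,0,0,0,0],[0,0,0,0,0,0,0],[0,0,0,0,0,0,0]]' 60
python3 -c "
from h import *
go(.552,.302,.158,68)"
```

```text
clock: 10.45
position: [0.552, 0.3021, 0.1568]
orientation: [0.0, 0.829, 0.56, 0.001]
contact_force: [-0.0, 0.4, 6.0]
gripper_width: 0.0121
grip_force: 101.7
10.45 pos [0.552  0.3021 0.1568] yaw 68.1 F [-0.   0.4  6. ] w 0.0121 101.7 | cm [-0.01  0.   -0.12] deg [ 0.09 -0.07  0.06]
```

```bash
python3 -m crank '[[0,0,-0.15,0,0,0,0],[0,0,-0.1,0,0,0,0],[0,0,0,0,0,0,0]]' 
python3 -c "
from h import *
go(.552,.302,.158,68)"
```

```text
clock: 10.75
position: [0.5519, 0.3021, 0.1579]
orientation: [0.0, 0.829, 0.56, 0.001]
contact_force: [4.6, 1.0, -0.9]
gripper_width: 0.0129
grip_force: 100.6
10.75 pos [0.5519 0.3021 0.1579] yaw 68.1 F [ 4.6  1.  -0.9] w 0.0129 100.6 | cm [-0.    0.02 -0.01] deg [ 0.06 -0.06  0.05]
```

The rise stops at 0.158 and the force changes sign, so it is seated. Easing back 1 mm, opening and withdrawing straight up.

```bash
python3 -m crank '[[0,0,0.1,0,0,0,0],[0,0,0,0,0,0,1.6],[0,0,0,0,0,0,2.5],[0,0,0,0,0,0,4],[0,0,0,0,0,0,4],[0,0,-1,0,0,0,4],[0,0,-3,0,0,0,4],[0,0,-5,0,0,0,4],[0,0,-5,0,0,0,4]]' 20
python3 -m crank '[[-4,3,0,0,0,0,4],[-4,3,0,0,0,0,4],[-4,3,0,0,0,0,4],[-4,3,0,0,0,0,4],[0,0,0,0,0,0,4],[0,0,0,0,0,0,4]]'
python3 - <<'E'
from h import *
go(.552,.302,.158,68)
im,d=snapshot("scene");im2,d2=snapshot("top")
c=lambda im,u,v,w:cv2.resize(np.clip(im[v-w:v+w,u-w:u+w]*1.6,0,255).astype(np.uint8),(400,400),interpolation=cv2.INTER_CUBIC)
save("pics/c4.png",np.hstack([c(im,373,225,50),c(im2,115,198,50)]))
for n,D in(("scene",d),("top",d2)):
    P=cloud(n,D);X=P[(D>0)&(np.hypot(P[...,0]-.551,P[...,1]-.301)<.035)&(P[...,2]>.17)&(P[...,2]<.2)]
    if len(X)>5:
        w,V=np.linalg.eigh(np.cov(X[:,:2].T));print(n,len(X),X.mean(0).round(4),X[:,2].max(),np.median(X[:,2]),np.degrees(np.arctan2(V[1,1],V[0,1])).round(1),np.sqrt(12*w))
E
```

```text
clock: 11.65
position: [0.5507, 0.3017, 0.2987]
orientation: [-0.0, 0.829, 0.56, -0.001]
contact_force: [1.0, 0.2, 0.1]
gripper_width: 0.0396
grip_force: 0.0
clock: 12.25
position: [0.6031, 0.1076, 0.2977]
orientation: [-0.0, 0.829, 0.559, 0.0]
contact_force: [0.3, 0.4, -0.7]
gripper_width: 0.04
grip_force: 0.0
12.25 pos [0.6031 0.1076 0.2977] yaw 67.9 F [ 0.3  0.4 -0.7] w 0.04 0.0 | cm [ 16.08 -12.04  13.98] deg [ 0.01 -0.03 -0.08]
scene 160 [0.5562 0.3023 0.1796] 0.18499479680714861 0.18071725233208374 67.7 [0.01463239 0.04279281]
top 46 [0.5582 0.3155 0.1799] 0.18345704014306485 0.18009463157184752 -142.9 [0.01316781 0.01573714]
```

View pics/c4.png

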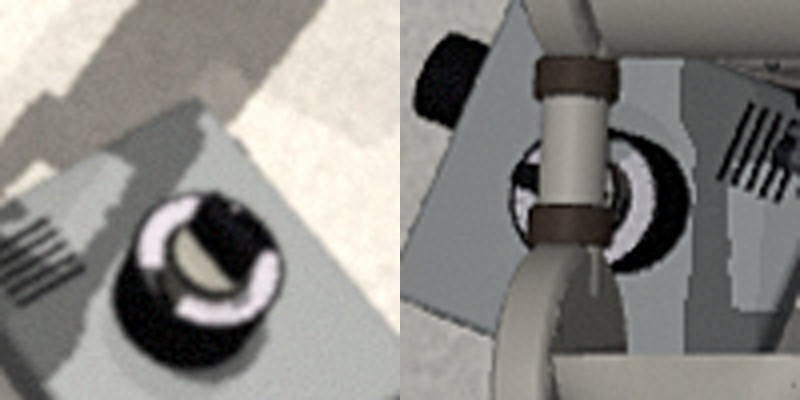

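The bar top stands at 0.181 m, as expected for the seat. It lies at 68°, 90° clockwise from the slots, and is upright and clear of the gripper.

```bash
python3 -c "
from workcell import bot
print(bot.close_job())"
```

```text
the job is handed in; nothing more can be done
None
```

The lugged cartridge is locked upright in the port, turned 90° clockwise and risen into its seat; I never touched the smooth or yellow ones, and I handed the job in at about 12 s on the robot clock.

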